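# Stack a module and its cover on the test dock

### The job

Build the stack on the dock: seat the blue module on the dock first, then seat the yellow cover from the rack on the module, each with its chamfered corners matching the ones below, so that every skirt sits fully down over the plinth. Let go of the stack and leave the red spare cover and the other things on the bench where they are.

Things in the scene. Friction and masses are not known exactly. Their poses are not given: they have to be found in the camera images.
- module: blue module tray with a green circuit board on top and a white stripe across its chamfered end, about 150 g, lying upright on the bench. Origin: centre of the lower rim of its skirt; axes as point module_mid, which tells its outline
- module_mid (a point): middle of the blue module: outline 66 mm (x) by 50 mm (y), the two corners at the +x end cut off by 12 mm chamfers, the -x corners square; straight sides 20 mm high; below, a skirt 3 mm thick round a recess 9 mm deep. Point: on the centre line half-way up the sides, 10 mm above the lower rim; x to the chamfered end, z up
- module_seat (a point): centre of the blue module's shoulder, 20 mm above its lower rim, where the cover's skirt rests. Inside it stands a plinth 7 mm high of the same chamfered outline, 58 by 42 mm, upper half tapered in by 1.8 mm: 1 mm play a side in a skirt's recess. A skirt goes down over it only with chamfered ends the same way. Axes as the module's
- cover: yellow screening cover, 80 to 170 g, lying upright in one bay of the rack, four cooling fins 4 mm high on top, a black stripe across the chamfered end. In the rack only its two ends (66 mm apart) can be gripped; on the dock only its two long sides (50 mm apart). Origin: centre of the lower rim of its skirt; axes as point cover_mid, which tells its outline
- cover_mid (a point): middle of the yellow cover: outline 66 mm (x) by 50 mm (y), the two corners at the +x end cut off by 12 mm chamfers, the -x corners square; straight sides 20 mm high; below, a skirt 3 mm thick round a recess 9 mm deep. Point: on the centre line half-way up the sides, 10 mm above the lower rim; x to the chamfered end, z up
- dock_seat (a point): aluminium dock, fixed: pedestal of the trays' outline, shoulder 30 mm above the bench, on it a plinth like the module's, black stripe at its chamfered end. Point: centre of the shoulder; x to the chamfered end, z up. Foot 112 x 90 mm, 8 mm thick. Black cheeks 32 mm wide stand at both x ends, 5.5 mm clear of a seated tray, 74 mm above the bench: fingers fit only at the +y and -y sides
- rack: fixed grey rack, 60 mm (x) by 130 mm (y), two bays at y = -31 and +31 mm, one with the yellow, one with the red cover, long sides along x. Bay floor 12 mm above the bench; partitions 3 mm beside the covers' long sides rise to 41 mm; the x ends are open, the covers overhang the floor there by 3 mm. Origin: centre of its underside
- mat: fixed flat black rubber mat, 110 mm (x) by 90 mm (y), 3 mm thick, lying on the bench and empty: a clear place to set a cover down. Origin: centre of its underside
- spare_mid (a point): middle of the red spare cover, the same shape as the yellow one, in the other bay of the rack: not wanted, leave it. Point as for the yellow cover
- penpot: white pen pot with three pens, bystander, 68 mm diameter, pot 85 mm high, pens up to 116 mm. Origin: centre of its underside
- jar: closed amber jar, bystander, 66 mm diameter, 75 mm high. Origin: centre of its underside
- tester: orange hand-held tester lying on its back, bystander, 76 by 46 mm and 32 mm high. Origin: centre of its underside
- driver: screwdriver, bystander, 160 mm long, lying on the bench towards the back
There are look-alikes about, which are no part of the job. What is shaped like the part that bears dock_seat but brown or green is not meant.

How it is judged:
By the outcome, as a careful person would: the job done as asked, in the order asked, and still so for the second after the job is handed in, with the robot touching nothing.
It also fails if it takes over 72 s, if anything falls off the work surface, if the arm or the gripper's body presses on something with over 40 N, if the wrist force passes 120 N, or if a joint passes its speed limit or range.

### The arm

A 7-joint arm with a two-finger parallel gripper is mounted at the origin on the work surface. World frame = base frame: x ahead of the robot, y to its left, z up, the work surface at z = 0. Lengths are in mm, angles in rad, forces in N, time in s.
With the tool pointing down it reaches from about 400 to 875 mm from the base axis. Payload 4.4 kg.
Tool frame: the origin (TCP) lies at the very end of the fingers, on their centre line; the grasp point (between the pads) lies 19 mm behind it; z points along the fingers, y is the direction in which the jaws open and shut (so a half turn about z gives the same grasp; the last joint's range is limited). The gripper opens to 85 mm and grips with 20 to 120 N. Pads are 22 mm wide; open, the fingers measure 114 mm over their backs; the gripper's body (76 mm by 85 mm) begins 54 mm behind the grasp point. The pads swing forward as they close: fully open they stand 13 mm farther back than shut.
Start: joints at [-1.336, 0.628, 0.038, 1.517, -0.027, 0.996, -0.02], TCP at [192.561, 620.837, 231.313] pointing down, gripper open.
Joint ranges: [-3.06, 3.06], [-0.37, 2.12], [-1.25, 1.32], [0.18, 2.47], [-1.1, 4.24], [0.23, 1.98], [-2.94, 2.94]. Speed limits (rad/s): [2.57, 2.57, 3.14, 3.14, 3.14, 3.14, 3.14].

### API

Orientations are given as [roll, pitch, yaw] about the fixed x, y, z axes, in that order (R = Rz(yaw) Ry(pitch) Rx(roll)).
In Python, from cell import read_state, get_image, calibration, finish_job gives the robot as it stands. The module is installed in compiled form; this text tells all that it offers.
- The arm moves only by the tool apply_moves, never from a script. Its argument "increments" is a list of rows, each an object of numbers: "tx", "ty", "tz": the shift along the world's x, y, z in m; "rx", "ry", "rz": the turn, a rotation vector about the world's x, y, z in units of 5 degrees (1.0 is 5 degrees); "claw": the finger opening in m, from 0 to 0.0854. In form: [{"tx": .., "ty": .., "tz": .., "rx": .., "ry": .., "rz": .., "claw": ..}, ...]. A call has 1 to 12 rows; each row is the pose to reach, as a shift and turn from the pose commanded when the call began; what a row does not reach only later rows make up. A row lasts 1/10 s, in which the tool goes at most 50 mm and 8.59 degrees, less where a joint would pass 70% of its speed; a pose out of reach is approached as far as the arm can. A call with a gripper value outside its range is refused whole. The fingers move at their own pace and stop on an object; the grip force is fixed at half the most. Time passes only in rows, so rows that repeat a pose let the fingers close. It gives the time, the measured TCP pose, the force and the opening at its end, in the units of the state.
- read_state(): the state, without advancing time (a new reading comes with each control period).
- get_image(name): name is "scene" or "top"; returns the picture (400x640x3 uint8, red, green, blue); there is no depth.
- calibration(name): a dict with "camera_matrix" (3x3 intrinsics, pixels), "origin" and "attitude" of the camera in the world. Camera axes: x right, y up, looking along -z (the intrinsics and any distortion apply to the point x, -y, -z); pixel columns grow to the right and rows downward; lengths in mm; the calibration is good to about 2 mm. A picture is of the moment at which its call begins. calibration takes no time and is no camera call.
- finish_job(): hands the job in, once; it reports no verdict.
The state is a dict: "clock": time; "qpos": joint angles; "qd": joint speeds; "tau": joint torques, N m; "eef_pos": TCP position; "tool_rot": TCP orientation; "force": force on the tool from outside, world axes, zero at the start; "torque": the same for the moment, N m; "width": finger opening in mm.
Only numpy, scipy, OpenCV 4.12 (cv2) and the standard library are available. Lean on these libraries where they do the work, as an engineer would, in place of code of your own. Each camera call takes 0.05 s, during which the arm holds its last target. There are 200 camera calls.

## Working session

There is one attempt and no reset: what is moved stays moved. The work goes in short steps, Python scripts to look and compute and a tool call to move; the robot and the scene stay as the last step left them, time stands still between calls to the robot, and variables do not carry over. Pictures are saved under pics/ and viewed, about 8 in all and at most 12, crops included, and the job is handed in when it is done.

Besides the shell and the picture viewer there is one more tool, called after "Call:" in YAML: its name, and indented under it one key for each argument. apply_moves: Moves the arm, as the interface text tells. Its arguments: {"type":"object","properties":{"increments":{"type":"array"}},"required":["increments"]}

```bash
mkdir -p pics; cat > h.py <<'E'
import numpy as np, cv2
from cell import read_state, get_image, calibration, finish_job
def save(img,name,box=None,s=1):
    if box: x0,y0,x1,y1=box; img=img[y0:y1,x0:x1]
    img=cv2.resize(img,None,fx=s,fy=s,interpolation=cv2.INTER_CUBIC)
    cv2.imwrite('pics/'+name,img[:,:,::-1])
E
python3 - <<'E'
from h import *
for n in ('scene','top'):
    c=calibration(n); print(n,c)
    im=get_image(n); np.save(n+'0.npy',im); save(im,n+'0.png',s=1.25)
print(read_state())
E
```

```text
scene {'camera_matrix': array([[386.49428353,   0.        , 322.92112036],
       [  0.        , 386.49428353, 203.24008396],
       [  0.        ,   0.        ,   1.        ]]), 'origin': array([995.82645631, -34.83939405, 932.76652954]), 'attitude': array([ 5.04770320e-01, -7.61892532e-04,  1.46444844e+00])}
top {'camera_matrix': array([[479.55359264,   0.        , 317.66657518],
       [  0.        , 479.55359264, 193.42212326],
       [  0.        ,   0.        ,   1.        ]]), 'origin': array([ 279.66243411,    6.48412551, 1413.06293684]), 'attitude': array([ 0.15426491,  0.01704087, -1.56858082])}
{'clock': 0.1, 'qpos': array([-1.33580131,  0.62924211,  0.03845468,  1.51824074, -0.0270213 ,
        0.99631266, -0.01991878]), 'qd': array([-0.00030604, -0.00070753,  0.00067462, -0.00256856,  0.00037441,
        0.00084346, -0.00138285]), 'tau': array([ 2.73945654e-03, -5.64536476e+01,  1.23054184e+00, -1.93972456e+01,
        1.13507218e-02,  5.38122113e-03, -1.31415892e-07]), 'eef_pos': array([192.3889765 , 620.30140244, 230.49741368]), 'tool_rot': array([-3.13990776e+00,  3.66042670e-06,  2.84085986e+00]), 'force': array([-0.50028166, -0.13576489,  0.0513709 ]), 'torque': array([-0.02454042,  0.01043544,  0.00715183]), 'width': 85.25005158538997}
```

View pics/scene0.png

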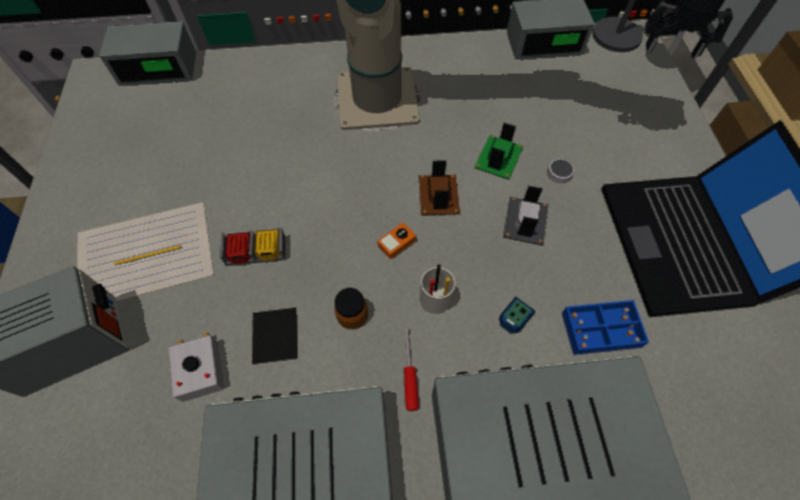

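View pics/top0.png

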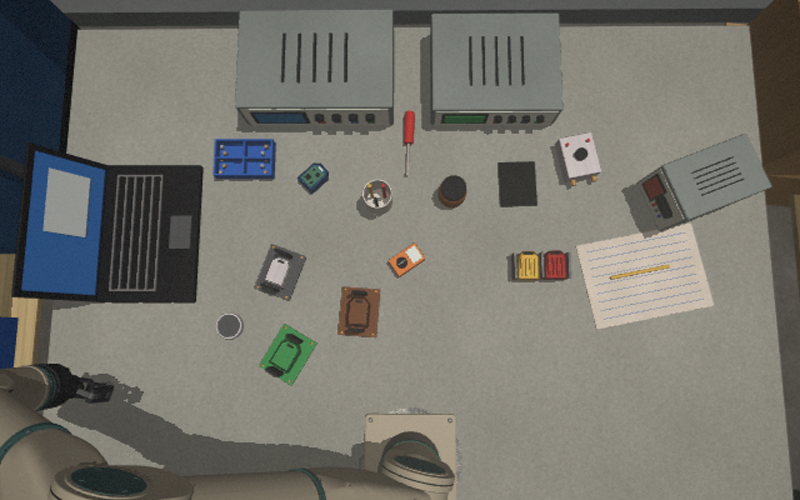

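Top view (viewer pixels): the blue module is at (313,177) and the blue organiser tray at (244,158) is a look-alike. The aluminium dock is at (281,270), with brown (359,311) and green (288,353) look-alikes. The rack is at (540,265), yellow bay on the left and red on the right. The mat is at (517,184). An enlarged crop should confirm these.

```bash
cat >> h.py <<'E'
from scipy.spatial.transform import Rotation as Ro
CAL={n:calibration(n) for n in('scene','top')}
def cam(n):
    c=CAL[n]; return c['camera_matrix'],c['origin'],Ro.from_euler('xyz',c['attitude']).as_matrix()
def cast(n,uv,z):
    K,o,R=cam(n); uv=np.atleast_2d(uv).astype(float)
    d=np.c_[(uv[:,0]-K[0,2])/K[0,0],-(uv[:,1]-K[1,2])/K[1,1],-np.ones(len(uv))]@R.T
    return o+d*((z-o[2])/d[:,2])[:,None]
def proj(n,P):
    K,o,R=cam(n); p=(np.atleast_2d(P)-o)@R; return np.c_[K[0,2]-K[0,0]*p[:,0]/p[:,2],K[1,2]+K[1,1]*p[:,1]/p[:,2]]
E
python3 - <<'E'
from h import *
t=np.load('top0.npy');s=np.load('scene0.npy')
def crop(i,c,w=33,h=25,z=6):
    x,y=int(c[0]/1.25),int(c[1]/1.25)
    return cv2.resize(i[y-h:y+h,x-w:x+w],(400,300),interpolation=cv2.INTER_CUBIC)
top=np.hstack([crop(t,(313,177)),crop(t,(281,270))]); bot=np.hstack([crop(t,(540,265)),crop(s,(526,215))])
save(np.vstack([top,bot]),'mosaic1.png')
for nm,a,b,z in (('module',(516,313),(313,177),10),('dock',(529,212),(281,270),30),('rack',(253,245),(540,265),25),('mat',(275,335),(517,184),3)):
    print(nm,cast('scene',np.array(a)/1.25,z).round(),cast('top',np.array(b)/1.25,z).round())
E
```

```text
module [[650. 234.  10.]] [[656. 234.  10.]]
dock [[422. 310.  30.]] [[428. 300.  30.]]
rack [[ 440. -303.   25.]] [[ 441. -301.   25.]]
mat [[ 643. -257.    3.]] [[ 640. -258.    3.]]
```

View pics/mosaic1.png

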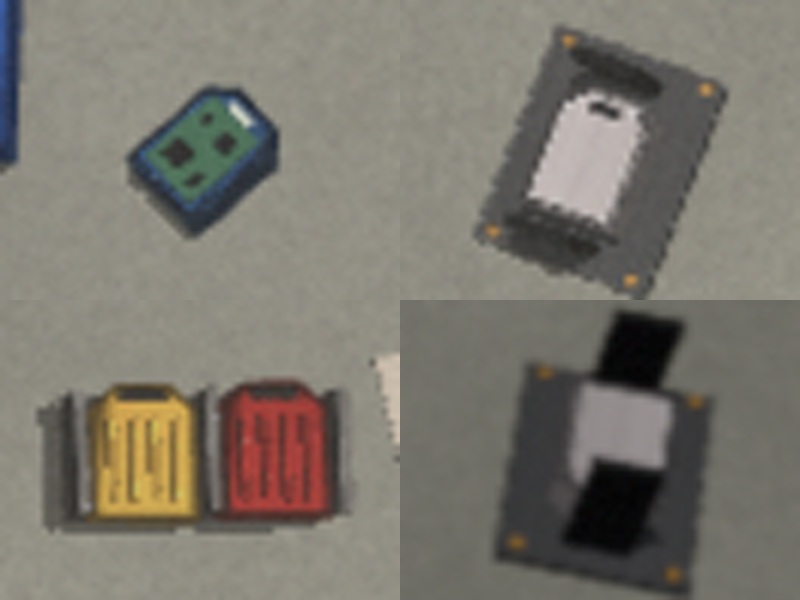

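The crop confirms them. The grey dock has a light plinth and its stripe end points up. The module's white stripe end is at upper right. Yellow is the left bay and red the right, chamfered ends up. Next I measure.

```bash
cat >> h.py <<'E'
def hsv(im): return cv2.cvtColor(im,cv2.COLOR_RGB2HSV)
def blobs(im,lo,hi,box,amin=3):
    x0,y0,x1,y1=box; m=cv2.inRange(hsv(im)[y0:y1,x0:x1],np.array(lo),np.array(hi))
    n,l,st,ce=cv2.connectedComponentsWithStats(m)
    return [(ce[i]+[x0,y0],st[i,4],np.argwhere(l==i)[:,::-1]+[x0,y0]) for i in range(1,n) if st[i,4]>=amin]
def rect(n,pts,z):
    "min-area rectangle of pixels cast on plane z: centre, size, angle of long side (deg)"
    P=cast(n,pts,z)[:,:2].astype(np.float32); (c,s,a)=cv2.minAreaRect(P)
    if s[0]<s[1]: a+=90; s=s[::-1]
    return np.round(c,1),np.round(s,1),round((a+90)%180-90,1)
def box(c,r): return [int(c[0]/1.25-r),int(c[1]/1.25-r),int(c[0]/1.25+r),int(c[1]/1.25+r)]
E
python3 - <<'E'
from h import *
I={n:np.load(n+'0.npy') for n in('top','scene')}
C={'top':dict(mod=(313,177),dock=(281,270),rack=(540,265)),'scene':dict(mod=(516,313),dock=(526,218),rack=(253,245))}
for n in I:
    print(n)
    for c,a,p in blobs(I[n],(5,110,90),(28,255,255),box(C[n]['dock'],28),2): print(' screw',c.round(1),a,cast(n,c,8)[0,:2].round(1))
    b=sorted(blobs(I[n],(65,60,40),(95,255,255),box(C[n]['mod'],17)),key=lambda q:-q[1])[0]; print(' board',b[0].round(1),b[1],cast(n,b[0],27)[0].round(1),rect(n,b[2],27))
    for c,a,p in blobs(I[n],(0,0,150),(179,60,255),box(C[n]['mod'],17)): print(' stripe',c.round(1),a,cast(n,c,27)[0].round(1))
    m=[p for c,a,p in blobs(I[n],(65,70,20),(130,255,255),box(C[n]['mod'],19),20)]; print(' modall',[ (len(p),rect(n,p,15)) for p in m])
    for nm,lo,hi in (('yel',(20,120,80),(32,255,255)),('red',(0,120,80),(8,255,255))):
        b=sorted(blobs(I[n],lo,hi,box(C[n]['rack'],32)),key=lambda q:-q[1])[0]; print(nm,b[0].round(1),b[1],cast(n,b[0],33)[0].round(1),rect(n,b[2],32))
E
```

```text
top
 screw [218.3 197.3] 3 [486.5 326.2]
 screw [241.  205.5] 2 [462. 258.]
 screw [228.5 237. ] 2 [368.9 292.2]
 board [249.9 140.3] 135 [655.6 233.2  27. ] (array([655.9, 233.6]), array([44.5, 35. ]), -45.0)
 stripe [238.6 127.5] 26 [695.2 268.1  27. ]
 stripe [257.7 125.3] 3 [701.8 211.   27. ]
 stripe [245.  128.8] 6 [691.1 248.8  27. ]
 stripe [241. 129.] 3 [690.6 260.8  27. ]
 stripe [249.5 128.5] 4 [692.1 235.3  27. ]
 stripe [239.6 135.2] 16 [671.3 264.4  27. ]
 stripe [256.3 134.7] 7 [672.8 214.5  27. ]
 stripe [234.6 137.4] 8 [664.8 279.2  27. ]
 stripe [236.7 144.3] 3 [643.4 272.5  27. ]
 stripe [263.7 146.3] 3 [637.1 191.7  27. ]
 stripe [264.  151.3] 3 [621.8 190.4  27. ]
 stripe [255. 154.] 3 [613.8 217.   27. ]
 modall [(223, (array([656.7, 231.5]), array([59.8, 48.7]), -45.0))]
yel [422.8 213.2] 289 [ 436.3 -273.    33. ] (array([ 440.1, -272.9]), array([58.1, 46.1]), 0.0)
red [444.4 212.8] 305 [ 437.6 -334.8   33. ] (array([ 440.1, -334.2]), array([58. , 46.3]), -0.0)
scene
 screw [410.3 158.7] 3 [367.  289.7]
 screw [435.3 163.7] 3 [392. 358.]
 screw [406.  186.8] 4 [460. 257.]
 screw [431.5 192.5] 4 [485.8 323.5]
 board [413.8 249.7] 217 [655.  231.7  27. ] (array([654.7, 232.1]), array([47.7, 34.2]), -47.4)
 modall [(445, (array([657.8, 228.9]), array([70.8, 47.7]), -47.3))]
yel [212.8 193.6] 352 [ 440.7 -273.4   33. ] (array([ 444.2, -273.8]), array([74.3, 47.6]), -3.1)
red [189.2 195.1] 285 [ 438.6 -336.5   33. ] (array([ 438.6, -336. ]), array([57.6, 44.6]), -0.0)
```

The dock is at about (427, 308) with yaw −20°, and the module at about (655.5, 232.5) with yaw −46°. I'm setting out to hover over the module.

Call:
apply_moves:
  increments:
    - {"tx": 0.05,"ty": -0.042,"tz": 0,"rz": -0.5}
    - {"tx": 0.463,"ty": -0.388,"tz": -0.05,"rz": -5.76}
    - {"tx": 0.463,"ty": -0.388,"tz": -0.1,"rz": -5.76}
    - {"tx": 0.463,"ty": -0.388,"tz": -0.1,"rz": -5.76}
    - {"tx": 0.463,"ty": -0.388,"tz": -0.1,"rz": -5.76}
    - {"tx": 0.463,"ty": -0.388,"tz": -0.1,"rz": -5.76}
    - {"tx": 0.463,"ty": -0.388,"tz": -0.1,"rz": -5.76}
    - {"tx": 0.463,"ty": -0.388,"tz": -0.1,"rz": -5.76}
    - {"tx": 0.463,"ty": -0.388,"tz": -0.1,"rz": -5.76}
    - {"tx": 0.463,"ty": -0.388,"tz": -0.1,"rz": -5.76}
    - {"tx": 0.463,"ty": -0.388,"tz": -0.1,"rz": -5.76}
    - {"tx": 0.463,"ty": -0.388,"tz": -0.1,"rz": -5.76}

```text
$.increments[0]: bad value
```

Call:
apply_moves:
  increments:
    - {"tx": 0.05,"ty": -0.042,"tz": 0.0,"rx": 0.0,"ry": 0.0,"rz": -0.5,"claw": 0.085}
    - {"tx": 0.463,"ty": -0.388,"tz": -0.05,"rx": 0.0,"ry": 0.0,"rz": -5.76,"claw": 0.085}
    - {"tx": 0.463,"ty": -0.388,"tz": -0.1,"rx": 0.0,"ry": 0.0,"rz": -5.76,"claw": 0.085}
    - {"tx": 0.463,"ty": -0.388,"tz": -0.1,"rx": 0.0,"ry": 0.0,"rz": -5.76,"claw": 0.085}
    - {"tx": 0.463,"ty": -0.388,"tz": -0.1,"rx": 0.0,"ry": 0.0,"rz": -5.76,"claw": 0.085}
    - {"tx": 0.463,"ty": -0.388,"tz": -0.1,"rx": 0.0,"ry": 0.0,"rz": -5.76,"claw": 0.085}
    - {"tx": 0.463,"ty": -0.388,"tz": -0.1,"rx": 0.0,"ry": 0.0,"rz": -5.76,"claw": 0.085}
    - {"tx": 0.463,"ty": -0.388,"tz": -0.1,"rx": 0.0,"ry": 0.0,"rz": -5.76,"claw": 0.085}
    - {"tx": 0.463,"ty": -0.388,"tz": -0.1,"rx": 0.0,"ry": 0.0,"rz": -5.76,"claw": 0.085}
    - {"tx": 0.463,"ty": -0.388,"tz": -0.1,"rx": 0.0,"ry": 0.0,"rz": -5.76,"claw": 0.085}
    - {"tx": 0.463,"ty": -0.388,"tz": -0.1,"rx": 0.0,"ry": 0.0,"rz": -5.76,"claw": 0.085}
    - {"tx": 0.463,"ty": -0.388,"tz": -0.1,"rx": 0.0,"ry": 0.0,"rz": -5.76,"claw": 0.085}

```text
clock: 1.3
eef_pos: [646.6, 239.7, 132.9]
tool_rot: [-3.141, -0.001, 2.338]
force: [-1.0, 0.5, 0.0]
width: 85.1
```

Call:
apply_moves:
  increments:
    - {"tx": 0.0,"ty": 0.0,"tz": -0.03,"rx": 0.0,"ry": 0.0,"rz": 0.0,"claw": 0.085}
    - {"tx": 0.0,"ty": 0.0,"tz": -0.03,"rx": 0.0,"ry": 0.0,"rz": 0.0,"claw": 0.085}
    - {"tx": 0.0,"ty": 0.0,"tz": -0.03,"rx": 0.0,"ry": 0.0,"rz": 0.0,"claw": 0.085}
    - {"tx": 0.0,"ty": 0.0,"tz": -0.03,"rx": 0.0,"ry": 0.0,"rz": 0.0,"claw": 0.085}

```text
clock: 1.7
eef_pos: [645.3, 243.1, 104.8]
tool_rot: [3.14, -0.0, 2.34]
force: [-0.1, 0.7, 0.1]
width: 85.2
```

```bash
python3 - <<'E'
from h import *
im=get_image('scene'); s=read_state(); print(s['eef_pos'].round(1),s['tool_rot'].round(3),s['qpos'].round(2))
u=proj('scene',(655,232,30))[0].astype(int); im2=get_image('top')
a=cv2.resize(im[u[1]-40:u[1]+40,u[0]-40:u[0]+40],(400,400),interpolation=2); v=proj('top',(655,232,30))[0].astype(int)
b=cv2.resize(im2[v[1]-40:v[1]+40,v[0]-40:v[0]+40],(400,400),interpolation=2); save(np.hstack([a,b]),'m2.png')
b=sorted(blobs(im,(65,60,40),(95,255,255),box(u*1.25,17)),key=lambda q:-q[1])[0]; print(b[1],rect('scene',b[2],27))
E
```

```text
[645.6 243.1 105.2] [3.139 0.    2.34 ] [-0.47  0.83  0.12  1.5  -0.12  0.82  0.47]
218 (array([654.7, 232.1]), array([47.7, 34.2]), -47.4)
```

View pics/m2.png

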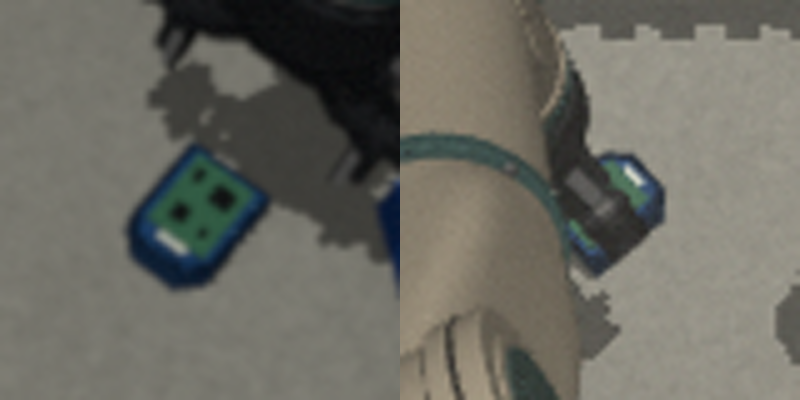

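The module sits untouched under the open fingers: scene crop at (200,215), with the stripe end facing the camera. I'm correcting about 11 mm and descending.

Call:
apply_moves:
  increments:
    - {"tx": 0.0115,"ty": -0.012,"tz": -0.01,"rx": 0.0,"ry": 0.0,"rz": -0.1,"claw": 0.085}
    - {"tx": 0.0115,"ty": -0.012,"tz": -0.03,"rx": 0.0,"ry": 0.0,"rz": -0.1,"claw": 0.085}
    - {"tx": 0.0115,"ty": -0.012,"tz": -0.06,"rx": 0.0,"ry": 0.0,"rz": -0.1,"claw": 0.085}
    - {"tx": 0.0115,"ty": -0.012,"tz": -0.085,"rx": 0.0,"ry": 0.0,"rz": -0.1,"claw": 0.085}
    - {"tx": 0.0115,"ty": -0.012,"tz": -0.098,"rx": 0.0,"ry": 0.0,"rz": -0.1,"claw": 0.085}
    - {"tx": 0.0115,"ty": -0.012,"tz": -0.102,"rx": 0.0,"ry": 0.0,"rz": -0.1,"claw": 0.085}
    - {"tx": 0.0115,"ty": -0.012,"tz": -0.102,"rx": 0.0,"ry": 0.0,"rz": -0.1,"claw": 0.085}
    - {"tx": 0.0115,"ty": -0.012,"tz": -0.102,"rx": 0.0,"ry": 0.0,"rz": -0.1,"claw": 0.03}
    - {"tx": 0.0115,"ty": -0.012,"tz": -0.102,"rx": 0.0,"ry": 0.0,"rz": -0.1,"claw": 0.03}
    - {"tx": 0.0115,"ty": -0.012,"tz": -0.102,"rx": 0.0,"ry": 0.0,"rz": -0.1,"claw": 0.03}
    - {"tx": 0.0115,"ty": -0.012,"tz": -0.102,"rx": 0.0,"ry": 0.0,"rz": -0.1,"claw": 0.03}
    - {"tx": 0.0115,"ty": -0.012,"tz": -0.102,"rx": 0.0,"ry": 0.0,"rz": -0.1,"claw": 0.03}

```text
clock: 3.0
eef_pos: [658.3, 229.6, 3.5]
tool_rot: [3.139, 0.001, 2.329]
force: [-0.3, 0.0, 5.8]
width: 48.6
```

Call:
apply_moves:
  increments:
    - {"tx": 0.0,"ty": 0.0,"tz": 0.03,"rx": 0.0,"ry": 0.0,"rz": 0.0,"claw": 0.03}
    - {"tx": 0.0,"ty": 0.0,"tz": 0.08,"rx": 0.0,"ry": 0.0,"rz": 0.0,"claw": 0.03}
    - {"tx": -0.03,"ty": 0.01,"tz": 0.12,"rx": 0.0,"ry": 0.0,"rz": 1.0,"claw": 0.03}
    - {"tx": -0.08,"ty": 0.027,"tz": 0.12,"rx": 0.0,"ry": 0.0,"rz": 2.2,"claw": 0.03}
    - {"tx": -0.125,"ty": 0.042,"tz": 0.12,"rx": 0.0,"ry": 0.0,"rz": 3.5,"claw": 0.03}
    - {"tx": -0.17,"ty": 0.057,"tz": 0.12,"rx": 0.0,"ry": 0.0,"rz": 4.7,"claw": 0.03}
    - {"tx": -0.215,"ty": 0.073,"tz": 0.12,"rx": 0.0,"ry": 0.0,"rz": 5.3,"claw": 0.03}
    - {"tx": -0.231,"ty": 0.078,"tz": 0.12,"rx": 0.0,"ry": 0.0,"rz": 5.3,"claw": 0.03}
    - {"tx": -0.231,"ty": 0.078,"tz": 0.12,"rx": 0.0,"ry": 0.0,"rz": 5.3,"claw": 0.03}
    - {"tx": -0.231,"ty": 0.078,"tz": 0.12,"rx": 0.0,"ry": 0.0,"rz": 5.3,"claw": 0.03}
    - {"tx": -0.231,"ty": 0.078,"tz": 0.12,"rx": 0.0,"ry": 0.0,"rz": 5.3,"claw": 0.03}

```text
clock: 4.1
eef_pos: [428.2, 306.5, 121.9]
tool_rot: [3.141, 0.002, 2.789]
force: [-0.2, -0.4, -2.0]
width: 48.6
```

```bash
python3 - <<'E'
from h import *
im=get_image('scene'); im2=get_image('top'); s=read_state(); print(s['eef_pos'].round(1),s['tool_rot'].round(3),s['width'],s['force'].round(1))
np.save('scene3.npy',im);np.save('top3.npy',im2)
P=s['eef_pos']
u=proj('scene',P-[0,0,20])[0].astype(int);v=proj('top',P)[0].astype(int)
f=lambda i,u:cv2.resize(i[u[1]-40:u[1]+40,u[0]-40:u[0]+40],(400,400),interpolation=2)
save(np.hstack([f(im,u),f(im2,v)]),'m3.png'); print(u,v)
E
```

```text
[427.8 306.4 121.7] [3.141e+00 1.000e-03 2.789e+00] 48.694399669309384 [-0.6  0.5 -1. ]
[428 156] [215 212]
```

View pics/m3.png

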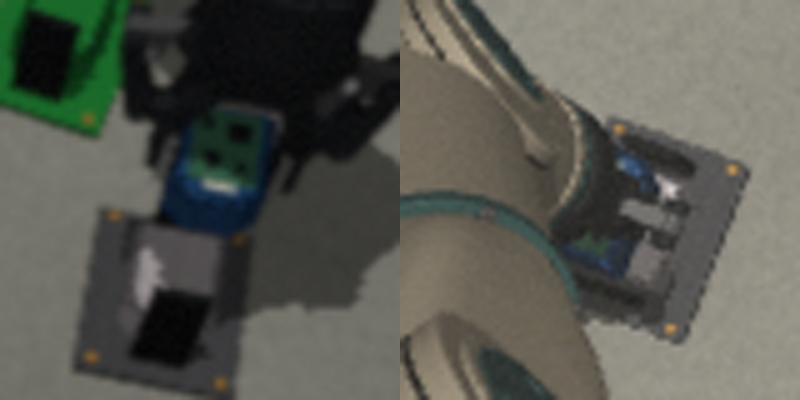

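```bash
cat >> h.py <<'E'
def profile(im,n,c,yaw,z,s,half=8,ax=0):
    "mean RGB along the local axis ax (0 x, 1 y) through c at height z, at stations s (mm)"
    a=np.radians(yaw); ex=np.array([np.cos(a),np.sin(a)]); ey=np.array([-ex[1],ex[0]])
    if ax: ex,ey=ey,ex
    w=np.linspace(-half,half,9); P=np.array([[*(np.array(c)+ex*t+ey*k),z] for t in s for k in w])
    q=proj(n,P).astype(np.float32).reshape(len(s),9,2)
    return cv2.remap(im,q[...,0],q[...,1],cv2.INTER_LINEAR).mean(1)
E
python3 - <<'E'
from h import *
s0=np.load('scene0.npy');t0=np.load('top0.npy');s3=np.load('scene3.npy')
c=(656.7,231.3);st=np.arange(24,44,1.);sb=np.arange(-44,-24,1.)
S=lambda p:' '.join('%d'%(255*(q.max()-q.min())/max(q.max(),1)) for q in p)+' | '+' '.join('%d'%q.sum() for q in p)
print('scene0 +x z0',S(profile(s0,'scene',c,-46.6,0,st)));print('scene0 -x z20',S(profile(s0,'scene',c,-46.6,20,sb)))
print('top0 +x z20',S(profile(t0,'top',c,-46.6,20,st)));print('top0 -x z0',S(profile(t0,'top',c,-46.6,0,sb)))
c3=(427.8,306.4);y3=np.degrees(2.789)-180;print(y3)
print('scene3 +x rim',S(profile(s3,'scene',c3,y3,118.2,st)))
for im,cc,y,z in((s0,c,-46.6,27),(s3,c3,y3,145.2)):
  print('stripe',profile(im,'scene',cc,y,z,np.arange(10,32,1.),4).sum(1).astype(int))
E
```

```text
scene0 +x z0 195 197 196 190 181 165 135 98 59 28 6 9 15 18 20 21 21 20 20 20 | 84 84 85 88 92 98 113 135 168 205 243 278 304 320 329 331 333 333 332 331
scene0 -x z20 21 20 20 20 20 21 20 19 19 15 11 6 21 52 84 104 113 118 119 118 | 332 331 331 330 328 327 325 322 316 304 286 260 228 197 175 168 170 177 184 187
top0 +x z20 18 24 40 58 72 79 75 54 22 6 15 19 22 23 24 24 24 24 23 23 | 477 452 396 331 271 224 199 207 249 313 368 398 414 420 421 422 422 422 422 421
top0 -x z0 22 23 23 23 24 23 22 21 20 12 7 12 27 40 52 70 89 99 100 90 | 420 421 422 420 405 369 328 296 271 248 224 203 184 169 162 169 189 211 227 238
-20.202070938013406
scene3 +x rim 190 188 186 178 166 144 116 79 47 20 12 8 11 11 11 11 11 11 11 11 | 90 90 91 92 95 101 110 124 141 160 181 200 215 222 226 227 229 230 230 230
stripe [166 168 173 179 186 190 195 199 210 231 264 306 351 389 407 396 359 304
 244 193 155 131]
stripe [129 146 162 180 196 210 227 256 292 327 360 387 407 394 348 297 245 205
 168 141 128 119]
```

```bash
python3 - <<'E'
from h import *
s0=np.load('scene0.npy');t0=np.load('top0.npy');s3=np.load('scene3.npy')
S=lambda p:' '.join('%d'%(255*(q.max()-q.min())/max(q.max(),1)) for q in p)+' | '+' '.join('%d'%q.sum() for q in p)
y3=-20.2;a=np.radians(y3);ex=np.array([np.cos(a),np.sin(a)])
L=np.arange(-34,-16,1.);Rr=np.arange(16,34,1.)
c3=np.array([427.8,306.4])+12*ex
print('module in hand, chamfer end lateral, z=shoulder');
for l in(L,Rr): print(l[0],S(profile(s3,'scene',c3,y3,138.2,l,5,1)))
d=np.array([427,308.])
print('dock plinth lateral z37 / shoulder30')
for n,im in(('top',t0),('scene',s0)):
  for l in(L,Rr): print(n,l[0],profile(im,n,d-10*ex,-20,34,l,6,1).sum(1).astype(int))
  for l in(np.arange(-46,-20,1.),np.arange(16,44,1.)): print(n,'x',l[0],profile(im,n,d,-20,34,l,6,0).sum(1).astype(int))
E
```

```text
module in hand, chamfer end lateral, z=shoulder
-34.0 14 14 11 9 9 6 3 13 41 82 129 159 177 183 184 180 168 155 | 163 165 168 175 183 184 171 155 133 114 99 102 108 119 130 140 149 159
16.0 139 150 162 174 184 189 166 112 58 25 3 5 8 11 12 12 15 16 | 135 127 116 102 90 78 76 84 97 116 135 147 151 153 144 134 124 117
dock plinth lateral z37 / shoulder30
top -34.0 [258 255 254 256 259 261 262 261 261 264 273 293 320 358 401 450 498 529]
top 16.0 [555 551 542 523 475 396 313 261 245 243 247 250 252 253 251 250 250 252]
top x -46.0 [166 161 156 154 154 156 162 176 190 195 191 189 198 219 253 292 334 377
 434 490 531 548 552 553 553 552]
top x 16.0 [547 543 521 459 375 295 251 239 262 331 403 442 431 396 353 302 255 218
 195 182 171 160 148 141 140 145 150 152]
scene -34.0 [174 174 174 174 176 180 184 194 214 238 266 300 336 367 387 406 416 421]
scene 16.0 [415 395 364 323 281 239 209 185 176 173 172 171 170 170 170 169 168 169]
scene x -46.0 [ 24  23  21  20  19  19  19  19  22  27  37  53  77 110 150 196 244 291
 334 371 398 415 425 428 430 430]
scene x 16.0 [66 51 40 33 29 26 25 23 22 22 22 21 19 18 17 18 17 17 17 18 19 19 19 19
 20 22 22 22]
```

Module is held straight, and the lateral bias of the scene camera is about −0.7 mm. I'm shifting slightly and descending to just above the plinth.

Call:
apply_moves:
  increments:
    - {"tx": -0.0003,"ty": 0.0014,"tz": -0.01,"rx": 0.0,"ry": 0.0,"rz": 0.04,"claw": 0.03}
    - {"tx": -0.0003,"ty": 0.0014,"tz": -0.03,"rx": 0.0,"ry": 0.0,"rz": 0.04,"claw": 0.03}
    - {"tx": -0.0003,"ty": 0.0014,"tz": -0.055,"rx": 0.0,"ry": 0.0,"rz": 0.04,"claw": 0.03}
    - {"tx": -0.0003,"ty": 0.0014,"tz": -0.072,"rx": 0.0,"ry": 0.0,"rz": 0.04,"claw": 0.03}
    - {"tx": -0.0003,"ty": 0.0014,"tz": -0.08,"rx": 0.0,"ry": 0.0,"rz": 0.04,"claw": 0.03}
    - {"tx": -0.0003,"ty": 0.0014,"tz": -0.08,"rx": 0.0,"ry": 0.0,"rz": 0.04,"claw": 0.03}
    - {"tx": -0.0003,"ty": 0.0014,"tz": -0.082,"rx": 0.0,"ry": 0.0,"rz": 0.04,"claw": 0.03}
    - {"tx": -0.0003,"ty": 0.0014,"tz": -0.083,"rx": 0.0,"ry": 0.0,"rz": 0.04,"claw": 0.03}

```text
clock: 5.0
eef_pos: [426.5, 308.8, 39.0]
tool_rot: [3.141, 0.001, 2.795]
force: [0.1, -0.8, 0.6]
width: 48.3
```

Call:
apply_moves:
  increments:
    - {"tx": 0.0,"ty": 0.0,"tz": -0.001,"rx": 0.0,"ry": 0.0,"rz": 0.0,"claw": 0.03}
    - {"tx": 0.0,"ty": 0.0,"tz": -0.002,"rx": 0.0,"ry": 0.0,"rz": 0.0,"claw": 0.03}
    - {"tx": 0.0,"ty": 0.0,"tz": -0.003,"rx": 0.0,"ry": 0.0,"rz": 0.0,"claw": 0.03}
    - {"tx": 0.0,"ty": 0.0,"tz": -0.003,"rx": 0.0,"ry": 0.0,"rz": 0.0,"claw": 0.03}

```text
clock: 5.4
eef_pos: [427.2, 308.3, 36.4]
tool_rot: [3.14, 0.002, 2.795]
force: [3.0, -2.9, 4.4]
width: 48.3
```

```bash
python3 -c "
from h import *
s=read_state();print(s['eef_pos'].round(2),s['force'].round(1),s['torque'].round(2))"
```

```text
[427.24 308.29  36.35] [ 3.  -2.9  4.4] [-0.67 -0.93  0.01]
```

Light contact: the plinth pushes the tool toward local +x, so I'm yielding that way while going down.

Call:
apply_moves:
  increments:
    - {"tx": 0.0009,"ty": -0.0007,"tz": 0.0,"rx": 0.0,"ry": 0.0,"rz": 0.0,"claw": 0.03}
    - {"tx": 0.0009,"ty": -0.0007,"tz": -0.001,"rx": 0.0,"ry": 0.0,"rz": 0.0,"claw": 0.03}
    - {"tx": 0.0009,"ty": -0.0007,"tz": -0.002,"rx": 0.0,"ry": 0.0,"rz": 0.0,"claw": 0.03}
    - {"tx": 0.0009,"ty": -0.0007,"tz": -0.002,"rx": 0.0,"ry": 0.0,"rz": 0.0,"claw": 0.03}

```text
clock: 5.8
eef_pos: [427.6, 307.8, 33.7]
tool_rot: [3.141, 0.001, 2.795]
force: [4.6, -2.8, 1.5]
width: 48.5
```

```bash
python3 -c "
from h import *
s=read_state();print(s['eef_pos'].round(2),s['force'].round(1),s['torque'].round(2))"
```

```text
[427.64 307.84  33.66] [ 4.6 -2.8  1.5] [-0.54 -1.13  0.04]
```

Call:
apply_moves:
  increments:
    - {"tx": 0.001,"ty": -0.0004,"tz": 0.0,"rx": 0.0,"ry": 0.0,"rz": 0.0,"claw": 0.03}
    - {"tx": 0.001,"ty": -0.0004,"tz": -0.001,"rx": 0.0,"ry": 0.0,"rz": 0.0,"claw": 0.03}
    - {"tx": 0.001,"ty": -0.0004,"tz": -0.002,"rx": 0.0,"ry": 0.0,"rz": 0.0,"claw": 0.03}
    - {"tx": 0.001,"ty": -0.0004,"tz": -0.002,"rx": 0.0,"ry": 0.0,"rz": 0.0,"claw": 0.03}

```text
clock: 6.2
eef_pos: [427.8, 307.8, 33.3]
tool_rot: [3.141, 0.0, 2.795]
force: [1.4, -3.0, 18.3]
width: 48.4
```

```bash
python3 -c "
from h import *
s=read_state();print(s['eef_pos'].round(2),s['force'].round(1),s['torque'].round(2))"
```

```text
[427.81 307.78  33.29] [ 1.4 -3.  18.3] [-0.76 -0.04  0.05]
```

Hard stop at z 33.3, as expected for a seated module (3.5 + 30). I'm releasing and rising.

Call:
apply_moves:
  increments:
    - {"tx": 0.0005,"ty": -0.0002,"tz": 0.0,"rx": 0.0,"ry": 0.0,"rz": 0.0,"claw": 0.055}
    - {"tx": 0.0005,"ty": -0.0002,"tz": 0.0,"rx": 0.0,"ry": 0.0,"rz": 0.0,"claw": 0.085}
    - {"tx": 0.0005,"ty": -0.0002,"tz": 0.0,"rx": 0.0,"ry": 0.0,"rz": 0.0,"claw": 0.085}
    - {"tx": 0.0005,"ty": -0.0002,"tz": 0.002,"rx": 0.0,"ry": 0.0,"rz": 0.0,"claw": 0.085}
    - {"tx": 0.0005,"ty": -0.0002,"tz": 0.002,"rx": 0.0,"ry": 0.0,"rz": 0.0,"claw": 0.085}
    - {"tx": 0.0005,"ty": -0.0002,"tz": 0.03,"rx": 0.0,"ry": 0.0,"rz": 0.0,"claw": 0.085}
    - {"tx": 0.0005,"ty": -0.0002,"tz": 0.08,"rx": 0.0,"ry": 0.0,"rz": 0.0,"claw": 0.085}
    - {"tx": 0.0005,"ty": -0.0002,"tz": 0.13,"rx": 0.0,"ry": 0.0,"rz": 0.0,"claw": 0.085}
    - {"tx": 0.03,"ty": -0.05,"tz": 0.14,"rx": 0.0,"ry": 0.0,"rz": -1.5,"claw": 0.085}
    - {"tx": 0.04,"ty": -0.09,"tz": 0.14,"rx": 0.0,"ry": 0.0,"rz": -3.0,"claw": 0.085}
    - {"tx": 0.04,"ty": -0.13,"tz": 0.14,"rx": 0.0,"ry": 0.0,"rz": -4.5,"claw": 0.085}
    - {"tx": 0.04,"ty": -0.17,"tz": 0.14,"rx": 0.0,"ry": 0.0,"rz": -6.0,"claw": 0.085}

```text
clock: 7.4
eef_pos: [467.8, 135.7, 172.0]
tool_rot: [3.141, 0.0, 2.266]
force: [0.8, 1.1, -0.2]
width: 85.5
```

Call:
apply_moves:
  increments:
    - {"tx": 0.01,"ty": -0.04,"tz": 0.0,"rx": 0.0,"ry": 0.0,"rz": -1.3,"claw": 0.085}
    - {"tx": 0.01,"ty": -0.08,"tz": 0.0,"rx": 0.0,"ry": 0.0,"rz": -2.6,"claw": 0.085}
    - {"tx": 0.01,"ty": -0.12,"tz": 0.0,"rx": 0.0,"ry": 0.0,"rz": -4.0,"claw": 0.085}
    - {"tx": 0.01,"ty": -0.165,"tz": 0.0,"rx": 0.0,"ry": 0.0,"rz": -5.3,"claw": 0.085}
    - {"tx": 0.01,"ty": -0.21,"tz": 0.0,"rx": 0.0,"ry": 0.0,"rz": -6.6,"claw": 0.085}
    - {"tx": 0.0,"ty": -0.255,"tz": 0.0,"rx": 0.0,"ry": 0.0,"rz": -8.0,"claw": 0.085}
    - {"tx": 0.0,"ty": -0.3,"tz": 0.0,"rx": 0.0,"ry": 0.0,"rz": -8.0,"claw": 0.085}
    - {"tx": -0.01,"ty": -0.345,"tz": -0.02,"rx": 0.0,"ry": 0.0,"rz": -8.0,"claw": 0.085}
    - {"tx": -0.02,"ty": -0.38,"tz": -0.04,"rx": 0.0,"ry": 0.0,"rz": -8.0,"claw": 0.085}
    - {"tx": -0.028,"ty": -0.41,"tz": -0.06,"rx": 0.0,"ry": 0.0,"rz": -8.0,"claw": 0.085}
    - {"tx": -0.028,"ty": -0.41,"tz": -0.06,"rx": 0.0,"ry": 0.0,"rz": -8.0,"claw": 0.085}
    - {"tx": -0.028,"ty": -0.41,"tz": -0.06,"rx": 0.0,"ry": 0.0,"rz": -8.0,"claw": 0.085}

```text
clock: 8.6
eef_pos: [438.9, -272.7, 111.2]
tool_rot: [-3.14, -0.001, 1.572]
force: [0.5, 0.7, 0.5]
width: 84.6
```

```bash
python3 - <<'E'
from h import *
im=get_image('scene'); im2=get_image('top'); s=read_state(); print(s['eef_pos'].round(1),s['tool_rot'].round(3),s['width'],s['qpos'].round(2))
np.save('scene4.npy',im);np.save('top4.npy',im2)
f=lambda i,u:cv2.resize(i[u[1]-30:u[1]+30,u[0]-40:u[0]+40],(400,300),interpolation=2)
D=(427,308,45);Y=(440,-273,33)
g=lambda n,P:proj(n,P)[0].astype(int)
save(np.vstack([np.hstack([f(im,g('scene',D)),f(im2,g('top',D))]),np.hstack([f(im,g('scene',Y)),f(im2,g('top',Y))])]),'m4.png')
for n,i0 in(('scene',np.load('scene0.npy')),('top',np.load('top0.npy'))):
  for nm,c,z in (('yel',(440,-273),32),):
    a=profile(i0,n,c,0,32,np.arange(-42,-26,1.),15);b=profile(i0,n,c,0,32,np.arange(24,42,1.),8)
    sat=lambda p:(255*(p.max(1)-p.min(1))/p.max(1)).astype(int)
    print(n,'-x',sat(a),'+x',sat(b)); 
    a=profile(i0,n,c,0,32,np.arange(-34,-16,1.),15,1);b=profile(i0,n,c,0,32,np.arange(16,34,1.),15,1); print(' y-',sat(a),'y+',sat(b))
E
```

```text
[ 440.3 -271.3  112. ] [ 3.141e+00 -1.000e-03  1.575e+00] 84.83651247426378 [ 0.33  0.63  0.26  2.   -0.3   0.54  0.8 ]
scene -x [ 20  21  21  22  23  26  30  40  59  86 122 159 189 210 221 226] +x [218 209 194 179 167 161 175 195 211 222 227 232 232 232 232 231 227 223]
 y- [ 19  15  12  12  12  27  65 109 157 192 212 222 228 230 230 229 230 230] y+ [231 231 231 231 231 230 217 197 168 121  73  40  28  15  12  10  10   9]
top -x [ 24  24  24  24  25  34  48  64  78  93 108 127 140 149 150 151] +x [145 127  94  70  51  25  53  79  99  69  43  25  25  25  24  24  23  22]
 y- [ 33  22  18  17  17  19  24  32  51  76  94 116 131 142 147 150 152 152] y+ [149 147 145 142 142 143 143 138 127 113  92  71  52  38  26  17  17  17]
```

View pics/m4.png

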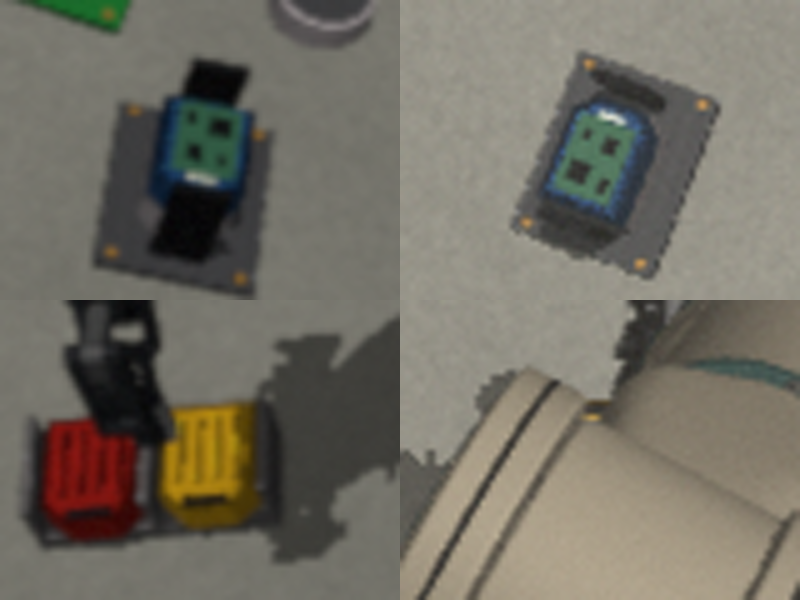

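Top row: the module is seated level between the cheeks, stripe at the dock's stripe end. Bottom left: the gripper straddles the yellow cover's ends (scene crop (210,455)). Red is untouched. I'm descending to grip the yellow cover by its ends.

Call:
apply_moves:
  increments:
    - {"tx": 0.0,"ty": -0.0015,"tz": -0.01,"rx": 0.0,"ry": 0.0,"rz": 0.0,"claw": 0.085}
    - {"tx": 0.0,"ty": -0.0015,"tz": -0.03,"rx": 0.0,"ry": 0.0,"rz": 0.0,"claw": 0.085}
    - {"tx": 0.0,"ty": -0.0015,"tz": -0.055,"rx": 0.0,"ry": 0.0,"rz": 0.0,"claw": 0.085}
    - {"tx": 0.0,"ty": -0.0015,"tz": -0.075,"rx": 0.0,"ry": 0.0,"rz": 0.0,"claw": 0.085}
    - {"tx": 0.0,"ty": -0.0015,"tz": -0.092,"rx": 0.0,"ry": 0.0,"rz": 0.0,"claw": 0.085}
    - {"tx": 0.0,"ty": -0.0015,"tz": -0.102,"rx": 0.0,"ry": 0.0,"rz": 0.0,"claw": 0.085}
    - {"tx": 0.0,"ty": -0.0015,"tz": -0.102,"rx": 0.0,"ry": 0.0,"rz": 0.0,"claw": 0.085}
    - {"tx": 0.0,"ty": -0.0015,"tz": -0.102,"rx": 0.0,"ry": 0.0,"rz": 0.0,"claw": 0.085}

```text
clock: 9.5
eef_pos: [440.1, -273.8, 10.1]
tool_rot: [3.141, 0.0, 1.574]
force: [-0.0, -0.4, 0.1]
width: 84.8
```

Call:
apply_moves:
  increments:
    - {"tx": 0.0,"ty": 0.0,"tz": 0.0,"rx": 0.0,"ry": 0.0,"rz": 0.0,"claw": 0.05}
    - {"tx": 0.0,"ty": 0.0,"tz": 0.0,"rx": 0.0,"ry": 0.0,"rz": 0.0,"claw": 0.05}
    - {"tx": 0.0,"ty": 0.0,"tz": 0.0,"rx": 0.0,"ry": 0.0,"rz": 0.0,"claw": 0.05}
    - {"tx": 0.0,"ty": 0.0,"tz": 0.0,"rx": 0.0,"ry": 0.0,"rz": 0.0,"claw": 0.05}
    - {"tx": 0.0,"ty": 0.0,"tz": 0.0,"rx": 0.0,"ry": 0.0,"rz": 0.0,"claw": 0.05}

```text
clock: 10.0
eef_pos: [440.3, -274.3, 11.1]
tool_rot: [3.14, 0.001, 1.574]
force: [-1.0, 0.6, 6.6]
width: 64.3
```

Call:
apply_moves:
  increments:
    - {"tx": 0.0,"ty": 0.0,"tz": 0.01,"rx": 0.0,"ry": 0.0,"rz": 0.0,"claw": 0.05}
    - {"tx": 0.0,"ty": 0.0,"tz": 0.035,"rx": 0.0,"ry": 0.0,"rz": 0.0,"claw": 0.05}
    - {"tx": 0.0,"ty": 0.0,"tz": 0.065,"rx": 0.0,"ry": 0.0,"rz": 0.0,"claw": 0.05}
    - {"tx": 0.02,"ty": 0.002,"tz": 0.08,"rx": 0.0,"ry": 0.0,"rz": 0.0,"claw": 0.05}
    - {"tx": 0.06,"ty": 0.005,"tz": 0.08,"rx": 0.0,"ry": 0.0,"rz": 0.0,"claw": 0.05}
    - {"tx": 0.105,"ty": 0.008,"tz": 0.08,"rx": 0.0,"ry": 0.0,"rz": 0.0,"claw": 0.05}
    - {"tx": 0.15,"ty": 0.012,"tz": 0.08,"rx": 0.0,"ry": 0.0,"rz": 0.0,"claw": 0.05}
    - {"tx": 0.185,"ty": 0.016,"tz": 0.07,"rx": 0.0,"ry": 0.0,"rz": 0.0,"claw": 0.05}
    - {"tx": 0.201,"ty": 0.016,"tz": 0.05,"rx": 0.0,"ry": 0.0,"rz": 0.0,"claw": 0.05}
    - {"tx": 0.201,"ty": 0.016,"tz": 0.03,"rx": 0.0,"ry": 0.0,"rz": 0.0,"claw": 0.05}
    - {"tx": 0.201,"ty": 0.016,"tz": 0.015,"rx": 0.0,"ry": 0.0,"rz": 0.0,"claw": 0.05}
    - {"tx": 0.201,"ty": 0.016,"tz": 0.005,"rx": 0.0,"ry": 0.0,"rz": 0.0,"claw": 0.05}

```text
clock: 11.2
eef_pos: [639.6, -257.9, 13.9]
tool_rot: [-3.14, -0.0, 1.573]
force: [-0.3, 0.5, -1.5]
width: 64.5
```

Call:
apply_moves:
  increments:
    - {"tx": 0.0,"ty": 0.0,"tz": -0.007,"rx": 0.0,"ry": 0.0,"rz": 0.0,"claw": 0.05}
    - {"tx": 0.0,"ty": 0.0,"tz": -0.011,"rx": 0.0,"ry": 0.0,"rz": 0.0,"claw": 0.05}
    - {"tx": 0.0,"ty": 0.0,"tz": -0.012,"rx": 0.0,"ry": 0.0,"rz": 0.0,"claw": 0.05}
    - {"tx": 0.0,"ty": 0.0,"tz": -0.013,"rx": 0.0,"ry": 0.0,"rz": 0.0,"claw": 0.05}
    - {"tx": 0.0,"ty": 0.0,"tz": -0.013,"rx": 0.0,"ry": 0.0,"rz": 0.0,"claw": 0.05}

```text
clock: 11.7
eef_pos: [641.0, -258.2, 2.3]
tool_rot: [3.141, 0.0, 1.574]
force: [-0.8, 0.3, -1.1]
width: 64.8
```

```bash
python3 -c "
from h import *
s=read_state();print(s['eef_pos'].round(2),s['tool_rot'].round(3),s['force'].round(1),s['torque'].round(2),s['width'])"
```

```text
[ 640.98 -258.19    2.32] [3.141 0.    1.574] [-0.8  0.3 -1.1] [ 0.03  0.05 -0.02] 64.80067102169102
```

Call:
apply_moves:
  increments:
    - {"tx": 0.0,"ty": 0.0,"tz": -0.001,"rx": 0.0,"ry": 0.0,"rz": 0.0,"claw": 0.05}
    - {"tx": 0.0,"ty": 0.0,"tz": -0.0015,"rx": 0.0,"ry": 0.0,"rz": 0.0,"claw": 0.05}
    - {"tx": 0.0,"ty": 0.0,"tz": -0.0015,"rx": 0.0,"ry": 0.0,"rz": 0.0,"claw": 0.05}

```text
clock: 12.0
eef_pos: [641.1, -258.2, 2.2]
tool_rot: [3.141, 0.0, 1.574]
force: [-2.7, 1.6, 8.5]
width: 64.6
```

Call:
apply_moves:
  increments:
    - {"tx": 0.0,"ty": 0.0,"tz": 0.0,"rx": 0.0,"ry": 0.0,"rz": 0.0,"claw": 0.085}
    - {"tx": 0.0,"ty": 0.0,"tz": 0.0,"rx": 0.0,"ry": 0.0,"rz": 0.0,"claw": 0.085}
    - {"tx": 0.0,"ty": 0.0,"tz": 0.0,"rx": 0.0,"ry": 0.0,"rz": 0.0,"claw": 0.085}
    - {"tx": 0.0,"ty": 0.0,"tz": 0.02,"rx": 0.0,"ry": 0.0,"rz": 0.0,"claw": 0.085}
    - {"tx": 0.0,"ty": 0.0,"tz": 0.06,"rx": 0.0,"ry": 0.0,"rz": 0.0,"claw": 0.085}
    - {"tx": 0.0,"ty": 0.0,"tz": 0.1,"rx": 0.0,"ry": 0.0,"rz": 1.6,"claw": 0.085}
    - {"tx": 0.0,"ty": 0.0,"tz": 0.12,"rx": 0.0,"ry": 0.0,"rz": 3.2,"claw": 0.085}
    - {"tx": 0.0,"ty": 0.0,"tz": 0.12,"rx": 0.0,"ry": 0.0,"rz": 4.8,"claw": 0.085}
    - {"tx": 0.0,"ty": 0.0,"tz": 0.12,"rx": 0.0,"ry": 0.0,"rz": 6.4,"claw": 0.085}
    - {"tx": 0.0,"ty": 0.0,"tz": 0.12,"rx": 0.0,"ry": 0.0,"rz": 8.0,"claw": 0.085}
    - {"tx": 0.0,"ty": 0.0,"tz": 0.12,"rx": 0.0,"ry": 0.0,"rz": 9.6,"claw": 0.085}
    - {"tx": 0.0,"ty": 0.0,"tz": 0.12,"rx": 0.0,"ry": 0.0,"rz": 11.2,"claw": 0.085}

```text
clock: 13.2
eef_pos: [640.6, -258.1, 120.1]
tool_rot: [-3.141, -0.0, 2.557]
force: [-0.2, 0.5, -0.1]
width: 85.0
```

Call:
apply_moves:
  increments:
    - {"tx": 0.0,"ty": 0.0,"tz": 0.0,"rx": 0.0,"ry": 0.0,"rz": 1.6,"claw": 0.085}
    - {"tx": 0.0,"ty": 0.0,"tz": 0.0,"rx": 0.0,"ry": 0.0,"rz": 3.2,"claw": 0.085}
    - {"tx": 0.0,"ty": 0.0,"tz": 0.0,"rx": 0.0,"ry": 0.0,"rz": 4.8,"claw": 0.085}
    - {"tx": 0.0,"ty": 0.0,"tz": 0.0,"rx": 0.0,"ry": 0.0,"rz": 6.8,"claw": 0.085}
    - {"tx": 0.0,"ty": 0.0,"tz": 0.0,"rx": 0.0,"ry": 0.0,"rz": 6.8,"claw": 0.085}
    - {"tx": 0.0,"ty": 0.0,"tz": 0.0,"rx": 0.0,"ry": 0.0,"rz": 6.8,"claw": 0.085}

```text
clock: 13.8
eef_pos: [640.5, -258.2, 120.1]
tool_rot: [3.141, -0.0, 3.142]
force: [0.5, -0.6, -0.6]
width: 85.1
```

```bash
python3 - <<'E'
from h import *
im=get_image('scene'); s=read_state(); print(s['eef_pos'].round(1),s['tool_rot'].round(3),s['width'],s['qpos'].round(2)); np.save('scene5.npy',im)
c=(641,-258)
sat=lambda p:(255*(p.max(1)-p.min(1))/p.max(1)).astype(int)
print('y-',sat(profile(im,'scene',c,0,23,np.arange(-34,-16,1.),12,1)),'y+',sat(profile(im,'scene',c,0,23,np.arange(16,34,1.),12,1)))
print('-x z23',sat(profile(im,'scene',c,0,23,np.arange(-42,-24,1.),12)),'+x z3',sat(profile(im,'scene',c,0,3,np.arange(24,42,1.),8)))
u=proj('scene',(641,-258,20))[0].astype(int); save(im,'m5.png',(u[0]-50,u[1]-50,u[0]+50,u[1]+40),5)
E
```

```text
[ 640.6 -258.1  120.2] [ 3.141 -0.     3.141] 84.85524955222311 [ 0.41  0.81 -0.11  1.49  0.11  0.85  1.83]
y- [ 15  16  15  20  26  31  52  92 126 173 200 217 224 229 229 229 229 229] y+ [227 229 230 230 230 230 230 231 231 230 230 227 224 214 197 173 130  63]
-x z23 [ 24  20  22  30  38  52  80 114 149 181 204 219 226 227 227 228 230 230] +x z3 [208 222 229 231 232 230 227 221 208 188 159 114  72  48  29  23  20  20]
```

View pics/m5.png

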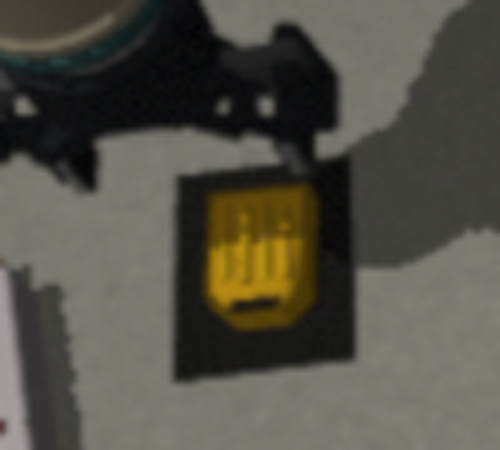

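The cover lies upright on the mat, stripe end toward +x (crop (255,303)), and the gripper is turned across its long sides. I'm descending to regrip.

Call:
apply_moves:
  increments:
    - {"tx": 0.0,"ty": -0.0005,"tz": -0.02,"rx": 0.0,"ry": 0.0,"rz": 0.0,"claw": 0.085}
    - {"tx": 0.0,"ty": -0.0005,"tz": -0.055,"rx": 0.0,"ry": 0.0,"rz": 0.0,"claw": 0.085}
    - {"tx": 0.0,"ty": -0.0005,"tz": -0.085,"rx": 0.0,"ry": 0.0,"rz": 0.0,"claw": 0.085}
    - {"tx": 0.0,"ty": -0.0005,"tz": -0.105,"rx": 0.0,"ry": 0.0,"rz": 0.0,"claw": 0.085}
    - {"tx": 0.0,"ty": -0.0005,"tz": -0.1135,"rx": 0.0,"ry": 0.0,"rz": 0.0,"claw": 0.085}
    - {"tx": 0.0,"ty": -0.0005,"tz": -0.1135,"rx": 0.0,"ry": 0.0,"rz": 0.0,"claw": 0.085}
    - {"tx": 0.0,"ty": -0.0005,"tz": -0.1135,"rx": 0.0,"ry": 0.0,"rz": 0.0,"claw": 0.085}
    - {"tx": 0.0,"ty": -0.0005,"tz": -0.1135,"rx": 0.0,"ry": 0.0,"rz": 0.0,"claw": 0.03}
    - {"tx": 0.0,"ty": -0.0005,"tz": -0.1135,"rx": 0.0,"ry": 0.0,"rz": 0.0,"claw": 0.03}
    - {"tx": 0.0,"ty": -0.0005,"tz": -0.1135,"rx": 0.0,"ry": 0.0,"rz": 0.0,"claw": 0.03}
    - {"tx": 0.0,"ty": -0.0005,"tz": -0.1135,"rx": 0.0,"ry": 0.0,"rz": 0.0,"claw": 0.03}
    - {"tx": 0.0,"ty": -0.0005,"tz": -0.1135,"rx": 0.0,"ry": 0.0,"rz": 0.0,"claw": 0.03}

```text
clock: 15.05
eef_pos: [641.7, -258.8, 8.4]
tool_rot: [-3.141, 0.002, -3.139]
force: [-1.2, 0.9, 5.7]
width: 48.1
```

```bash
python3 -c "
from h import *
s=read_state();print(s['eef_pos'].round(2),s['tool_rot'].round(3),s['force'].round(1),s['torque'].round(2),s['width'])"
```

```text
[ 641.73 -258.8     8.38] [-3.141e+00  2.000e-03 -3.139e+00] [-1.2  0.9  5.7] [ 0.12  0.08 -0.  ] 48.143890834808644
```

Call:
apply_moves:
  increments:
    - {"tx": 0.0,"ty": 0.0,"tz": 0.02,"rx": 0.0,"ry": 0.0,"rz": 0.0,"claw": 0.03}
    - {"tx": 0.0,"ty": 0.0,"tz": 0.06,"rx": 0.0,"ry": 0.0,"rz": 0.0,"claw": 0.03}
    - {"tx": 0.0,"ty": 0.0,"tz": 0.105,"rx": 0.0,"ry": 0.0,"rz": 0.0,"claw": 0.03}
    - {"tx": -0.01,"ty": 0.025,"tz": 0.14,"rx": 0.0,"ry": 0.0,"rz": 0.0,"claw": 0.03}
    - {"tx": -0.025,"ty": 0.065,"tz": 0.15,"rx": 0.0,"ry": 0.0,"rz": -0.3,"claw": 0.03}
    - {"tx": -0.042,"ty": 0.11,"tz": 0.15,"rx": 0.0,"ry": 0.0,"rz": -0.8,"claw": 0.03}
    - {"tx": -0.06,"ty": 0.155,"tz": 0.15,"rx": 0.0,"ry": 0.0,"rz": -1.2,"claw": 0.03}
    - {"tx": -0.077,"ty": 0.2,"tz": 0.15,"rx": 0.0,"ry": 0.0,"rz": -1.6,"claw": 0.03}
    - {"tx": -0.094,"ty": 0.245,"tz": 0.15,"rx": 0.0,"ry": 0.0,"rz": -2.0,"claw": 0.03}
    - {"tx": -0.111,"ty": 0.29,"tz": 0.15,"rx": 0.0,"ry": 0.0,"rz": -2.4,"claw": 0.03}
    - {"tx": -0.128,"ty": 0.335,"tz": 0.15,"rx": 0.0,"ry": 0.0,"rz": -2.8,"claw": 0.03}
    - {"tx": -0.145,"ty": 0.38,"tz": 0.15,"rx": 0.0,"ry": 0.0,"rz": -3.2,"claw": 0.03}

```text
clock: 16.25
eef_pos: [494.8, 123.1, 157.1]
tool_rot: [3.141, 0.001, 2.863]
force: [0.0, 0.8, -0.6]
width: 48.5
```

Call:
apply_moves:
  increments:
    - {"tx": -0.017,"ty": 0.045,"tz": 0.0,"rx": 0.0,"ry": 0.0,"rz": -0.4,"claw": 0.03}
    - {"tx": -0.034,"ty": 0.09,"tz": 0.0,"rx": 0.0,"ry": 0.0,"rz": -0.8,"claw": 0.03}
    - {"tx": -0.051,"ty": 0.135,"tz": 0.0,"rx": 0.0,"ry": 0.0,"rz": -0.8,"claw": 0.03}
    - {"tx": -0.062,"ty": 0.165,"tz": -0.01,"rx": 0.0,"ry": 0.0,"rz": -0.8,"claw": 0.03}
    - {"tx": -0.069,"ty": 0.186,"tz": -0.02,"rx": 0.0,"ry": 0.0,"rz": -0.8,"claw": 0.03}
    - {"tx": -0.069,"ty": 0.186,"tz": -0.02,"rx": 0.0,"ry": 0.0,"rz": -0.8,"claw": 0.03}
    - {"tx": -0.069,"ty": 0.186,"tz": -0.02,"rx": 0.0,"ry": 0.0,"rz": -0.8,"claw": 0.03}
    - {"tx": -0.069,"ty": 0.186,"tz": -0.02,"rx": 0.0,"ry": 0.0,"rz": -0.8,"claw": 0.03}

```text
clock: 17.05
eef_pos: [427.4, 306.1, 137.1]
tool_rot: [-3.141, 0.001, 2.793]
force: [0.7, 0.2, -0.2]
width: 48.7
```

```bash
python3 - <<'E'
from h import *
P=[]
im=get_image('scene')
s=read_state();print(s['eef_pos'].round(2),s['tool_rot'].round(3),s['force'].round(1),s['width'],s['clock'])
np.save('scene6.npy',im);s4=np.load('scene4.npy');t4=np.load('top4.npy')
p=s['eef_pos'];y=np.degrees(s['tool_rot'][2])-180;print(y)
sat=lambda p:(255*(p.max(1)-p.min(1))/p.max(1)).astype(int)
d=(427,308);a=np.radians(-20);ex=np.array([np.cos(a),np.sin(a)])
r=p[2]-5.4
A=np.arange(24,44,1.);L=np.arange(-34,-16,1.);R=np.arange(16,34,1.)
print('cover +x rim',sat(profile(im,'scene',p[:2],y,r,A)),profile(im,'scene',p[:2],y,r,A).sum(1).astype(int))
for l in(L,R): print('cover lat shoulder',l[0],sat(profile(im,'scene',p[:2]+12*ex,y,r+20,l,5,1)))
for l in(L,R): print('module lat z50',l[0],sat(profile(s4,'scene',d-5*ex,-20,50,l,8,1)),' top',sat(profile(t4,'top',d-5*ex,-20,50,l,8,1)))
for l in(np.arange(-42,-24,1.),np.arange(14,44,1.)): print('module x z50',l[0],sat(profile(s4,'scene',d,-20,50,l,8)),' top',sat(profile(t4,'top',d,-20,50,l,8)))
print('stripe s4',profile(s4,'scene',d,-20,57,np.arange(10,32,1.),4).sum(1).astype(int))
u=proj('scene',p-[0,0,40])[0].astype(int); save(im,'m6.png',(u[0]-50,u[1]-50,u[0]+50,u[1]+50),5)
E
```

```text
[427.59 306.08 137.18] [-3.141e+00  1.000e-03  2.793e+00] [-0.2 -0.8 -0.8] 48.38289347033426 17.1
-19.97362549473209
cover +x rim [235 235 236 235 232 228 221 212 198 179 150 112  78  73  90 105 111 110
 112 114] [168 168 167 167 166 166 165 162 156 147 134 118 101  87  77  69  65  63
  61  62]
cover lat shoulder -34.0 [ 18  16  12  10  15  21  43  69 119 166 202 219 227 227 228 229 228 228]
cover lat shoulder 16.0 [234 234 234 232 228 220 195 163 118  71  38  25  13  10  12  12  12  13]
module lat z50 -34.0 [  4   5   6   9  14  30  50  82 119 153 175 183 185 180 173 165 151 134]  top [ 10  12  13  12   6   9  27  44  53  59  62  65  73  81  90  98 103 106]
module lat z50 16.0 [119 123 139 153 163 159 146 112  69  34  12   6   3   2   2   1   1   0]  top [ 74  75  75  74  75  93 100  92  70  41  22   8   1   5   6   6   8  11]
module x z50 -42.0 [ 52  49  52  85 106 122 128 125 122 121 119 118 117 117 115 114 112 112]  top [ 10   9   7   8   9   8   6   7  24  45  64  77  88 102 108 103  85  75]
module x z50 14.0 [54 39 30 22 17 16 23 41 58 69 74 77 73 63 47 30 28 26 24 13 20 20 22 19
 23 28 14 27 29 53]  top [76 76 75 75 74 66 48 29 18 16 28 47 66 80 87 85 73 54 32 12  2  7 12 15
 15 14 13 13 13 12]
stripe s4 [179 181 186 192 200 209 225 247 271 300 332 363 387 387 370 340 285 226
 169 125  96  71]
```

View pics/m6.png

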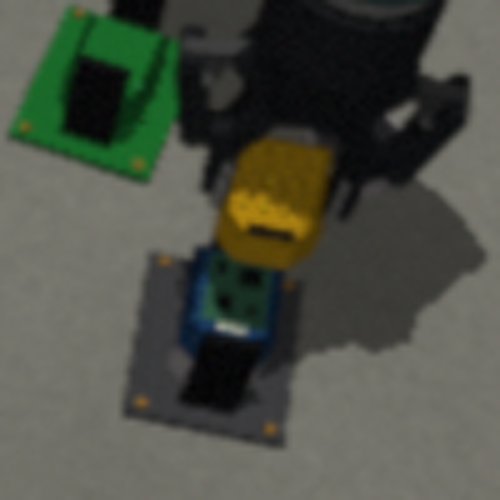

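The cover is held with the stripe end toward the dock's stripe end (crop (270,235)), and the module is below it at (230,300). I'm applying the offset (−1.0, +2.1 mm) and descending.

Call:
apply_moves:
  increments:
    - {"tx": -0.001,"ty": 0.0021,"tz": -0.015,"rx": 0.0,"ry": 0.0,"rz": 0.0,"claw": 0.03}
    - {"tx": -0.001,"ty": 0.0021,"tz": -0.04,"rx": 0.0,"ry": 0.0,"rz": 0.0,"claw": 0.03}
    - {"tx": -0.001,"ty": 0.0021,"tz": -0.06,"rx": 0.0,"ry": 0.0,"rz": 0.0,"claw": 0.03}
    - {"tx": -0.001,"ty": 0.0021,"tz": -0.07,"rx": 0.0,"ry": 0.0,"rz": 0.0,"claw": 0.03}
    - {"tx": -0.001,"ty": 0.0021,"tz": -0.073,"rx": 0.0,"ry": 0.0,"rz": 0.0,"claw": 0.03}
    - {"tx": -0.001,"ty": 0.0021,"tz": -0.075,"rx": 0.0,"ry": 0.0,"rz": 0.0,"claw": 0.03}
    - {"tx": -0.001,"ty": 0.0021,"tz": -0.076,"rx": 0.0,"ry": 0.0,"rz": 0.0,"claw": 0.03}
    - {"tx": -0.001,"ty": 0.0021,"tz": -0.077,"rx": 0.0,"ry": 0.0,"rz": 0.0,"claw": 0.03}
    - {"tx": -0.001,"ty": 0.0021,"tz": -0.077,"rx": 0.0,"ry": 0.0,"rz": 0.0,"claw": 0.03}

```text
clock: 18.0
eef_pos: [425.9, 309.8, 60.2]
tool_rot: [3.141, 0.0, 2.795]
force: [-0.2, -0.1, -1.9]
width: 48.4
```

```bash
python3 -c "
from h import *
s=read_state();print(s['eef_pos'].round(2),s['force'].round(1),s['torque'].round(2))"
```

```text
[425.93 309.82  60.24] [-0.2 -0.1 -1.9] [ 0.04  0.04 -0.03]
```

Call:
apply_moves:
  increments:
    - {"tx": 0.0006,"ty": -0.0014,"tz": 0.001,"rx": 0.0,"ry": 0.0,"rz": 0.0,"claw": 0.03}
    - {"tx": 0.0006,"ty": -0.0014,"tz": 0.0,"rx": 0.0,"ry": 0.0,"rz": 0.0,"claw": 0.03}
    - {"tx": 0.0006,"ty": -0.0014,"tz": -0.001,"rx": 0.0,"ry": 0.0,"rz": 0.0,"claw": 0.03}
    - {"tx": 0.0006,"ty": -0.0014,"tz": -0.002,"rx": 0.0,"ry": 0.0,"rz": 0.0,"claw": 0.03}
    - {"tx": 0.0006,"ty": -0.0014,"tz": -0.002,"rx": 0.0,"ry": 0.0,"rz": 0.0,"claw": 0.03}

```text
clock: 18.5
eef_pos: [426.2, 308.1, 57.6]
tool_rot: [-3.141, -0.0, 2.795]
force: [-0.4, -0.3, -0.5]
width: 48.7
```

```bash
python3 -c "
from h import *
s=read_state();print(s['eef_pos'].round(2),s['force'].round(1),s['torque'].round(2))"
```

```text
[426.17 308.15  57.6 ] [-0.4 -0.3 -0.5] [-0.04  0.   -0.06]
```

No contact force yet, with the rim about 5 mm below the plinth top, so I'm continuing down.

Call:
apply_moves:
  increments:
    - {"tx": 0.0,"ty": 0.0,"tz": -0.001,"rx": 0.0,"ry": 0.0,"rz": 0.0,"claw": 0.03}
    - {"tx": 0.0,"ty": 0.0,"tz": -0.002,"rx": 0.0,"ry": 0.0,"rz": 0.0,"claw": 0.03}
    - {"tx": 0.0,"ty": 0.0,"tz": -0.003,"rx": 0.0,"ry": 0.0,"rz": 0.0,"claw": 0.03}
    - {"tx": 0.0,"ty": 0.0,"tz": -0.004,"rx": 0.0,"ry": 0.0,"rz": 0.0,"claw": 0.03}
    - {"tx": 0.0,"ty": 0.0,"tz": -0.004,"rx": 0.0,"ry": 0.0,"rz": 0.0,"claw": 0.03}

```text
clock: 19.0
eef_pos: [426.3, 308.2, 55.2]
tool_rot: [3.141, 0.0, 2.795]
force: [-3.4, -1.4, 14.5]
width: 48.2
```

```bash
python3 -c "
from h import *
s=read_state();print(s['eef_pos'].round(2),s['force'].round(1),s['torque'].round(2))"
```

```text
[426.26 308.21  55.22] [-3.4 -1.4 14.5] [-0.44  0.63 -0.01]
```

Hard stop at 55.2, where 55.4 was expected for a seated cover. I'm releasing and retreating.

Call:
apply_moves:
  increments:
    - {"tx": 0.0,"ty": 0.0,"tz": 0.002,"rx": 0.0,"ry": 0.0,"rz": 0.0,"claw": 0.055}
    - {"tx": 0.0,"ty": 0.0,"tz": 0.002,"rx": 0.0,"ry": 0.0,"rz": 0.0,"claw": 0.085}
    - {"tx": 0.0,"ty": 0.0,"tz": 0.002,"rx": 0.0,"ry": 0.0,"rz": 0.0,"claw": 0.085}
    - {"tx": 0.0,"ty": 0.0,"tz": 0.002,"rx": 0.0,"ry": 0.0,"rz": 0.0,"claw": 0.085}
    - {"tx": 0.0,"ty": 0.0,"tz": 0.01,"rx": 0.0,"ry": 0.0,"rz": 0.0,"claw": 0.085}
    - {"tx": 0.0,"ty": 0.0,"tz": 0.04,"rx": 0.0,"ry": 0.0,"rz": 0.0,"claw": 0.085}
    - {"tx": 0.0,"ty": 0.0,"tz": 0.08,"rx": 0.0,"ry": 0.0,"rz": 0.0,"claw": 0.085}
    - {"tx": 0.0,"ty": 0.0,"tz": 0.13,"rx": 0.0,"ry": 0.0,"rz": 0.0,"claw": 0.085}
    - {"tx": 0.04,"ty": -0.04,"tz": 0.14,"rx": 0.0,"ry": 0.0,"rz": 0.0,"claw": 0.085}
    - {"tx": 0.04,"ty": -0.09,"tz": 0.14,"rx": 0.0,"ry": 0.0,"rz": 0.0,"claw": 0.085}
    - {"tx": 0.04,"ty": -0.14,"tz": 0.14,"rx": 0.0,"ry": 0.0,"rz": 0.0,"claw": 0.085}
    - {"tx": 0.04,"ty": -0.19,"tz": 0.14,"rx": 0.0,"ry": 0.0,"rz": 0.0,"claw": 0.085}

```text
clock: 20.2
eef_pos: [466.4, 121.8, 194.5]
tool_rot: [3.141, 0.001, 2.796]
force: [1.5, -0.5, 0.4]
width: 85.1
```

Call:
apply_moves:
  increments:
    - {"tx": 0.01,"ty": -0.045,"tz": 0.0,"rx": 0.0,"ry": 0.0,"rz": 0.0,"claw": 0.085}
    - {"tx": 0.02,"ty": -0.09,"tz": 0.0,"rx": 0.0,"ry": 0.0,"rz": 0.0,"claw": 0.085}
    - {"tx": 0.02,"ty": -0.13,"tz": 0.0,"rx": 0.0,"ry": 0.0,"rz": 0.0,"claw": 0.085}
    - {"tx": 0.02,"ty": -0.16,"tz": 0.0,"rx": 0.0,"ry": 0.0,"rz": 0.0,"claw": 0.085}
    - {"tx": 0.02,"ty": -0.16,"tz": 0.0,"rx": 0.0,"ry": 0.0,"rz": 0.0,"claw": 0.085}
    - {"tx": 0.02,"ty": -0.16,"tz": 0.0,"rx": 0.0,"ry": 0.0,"rz": 0.0,"claw": 0.085}

```text
clock: 20.8
eef_pos: [486.2, -36.9, 194.1]
tool_rot: [3.141, 0.0, 2.793]
force: [0.4, 1.5, 0.2]
width: 85.0
```

```bash
python3 - <<'E'
from h import *
im=get_image('scene'); im2=get_image('top'); s=read_state(); print(s['eef_pos'].round(1),s['width'],s['force'].round(1),s['clock'])
f=lambda i,u:cv2.resize(i[u[1]-30:u[1]+30,u[0]-40:u[0]+40],(400,300),interpolation=2)
g=lambda n,P:proj(n,P)[0].astype(int); D=(427,308,60)
save(np.vstack([np.hstack([f(im,g('scene',D)),f(im2,g('top',D))]),cv2.resize(im,(800,300))]),'m7.png')
d=np.array((427,308));a=np.radians(-20);ex=np.array([np.cos(a),np.sin(a)])
sat=lambda p:(255*(p.max(1)-p.min(1))/p.max(1)).astype(int)
for z in (70,):
  for l in(np.arange(-34,-16,1.),np.arange(16,34,1.)): print('cover lat',l[0],sat(profile(im,'scene',d-5*ex,-20,z,l,8,1)),sat(profile(im2,'top',d-5*ex,-20,z,l,8,1)))
m=max(blobs(im2,(18,110,60),(34,255,255),box(g('top',D)*1.25,25)),key=lambda q:q[1]); print('top rect z70',rect('top',m[2],70))
m=max(blobs(im,(18,110,60),(34,255,255),box(g('scene',D)*1.25,25)),key=lambda q:q[1]); print('scene rect z70',rect('scene',m[2],70))
E
```

```text
[486.3 -35.1 194. ] 85.00659061307053 [0.7 0.5 0.3] 20.9
cover lat -34.0 [  8   6   6   9  31  61 107 154 193 215 225 229 230 230 229 228 228 227] [  3  10  22  14  17  60  96 117 128 131 133 137 143 149 153 155 155 154]
cover lat 16.0 [228 229 228 227 223 212 192 164 129  95  70  50  33  22  18  17  17  17] [152 152 152 152 151 150 146 137 118  94  65  40  26  21  23  23  23  23]
top rect z70 (array([425.7, 307.3]), array([63.9, 52.5]), -18.2)
scene rect z70 (array([430.6, 305.6]), array([75.8, 54.1]), -19.3)
```

View pics/m7.png

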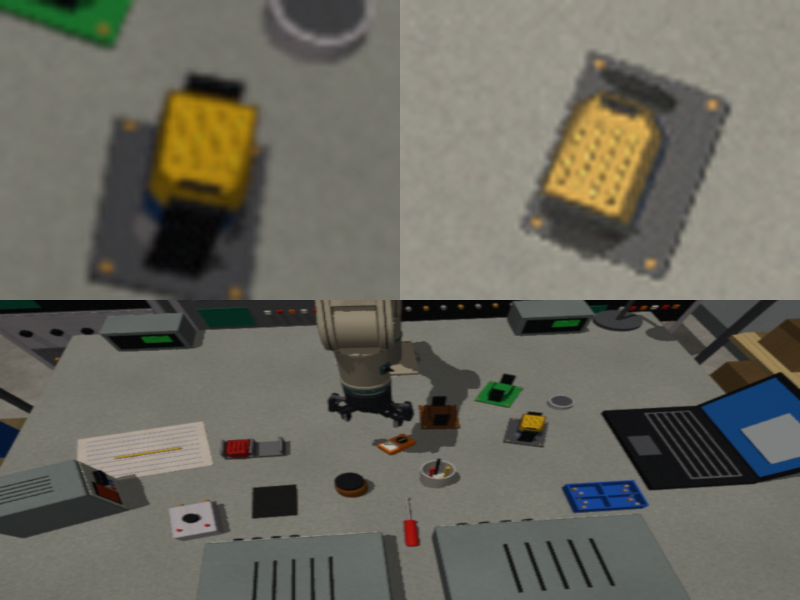

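The cover sits square on the module between the cheeks, stripe at the dock's stripe end (crops (195,185) and (620,105)). The red spare is still in its bay and the rest is undisturbed. The gripper is open and clear, so I'm handing in.

```bash
python3 -c "
from cell import finish_job
print(finish_job())"
```

```text
the job is handed in; nothing more can be done
None
```

The stack is built and handed in at about 21 s of the allowed 72 s. The blue module is seated on the aluminium dock, and the yellow cover is seated on the module.

**What I did:**
- I gripped the module by its long sides and seated it on the dock with its chamfered end matching.
- I took the yellow cover from the rack by its two ends, set it on the mat and regripped it by its long sides. Then I seated it on the module, released it and moved the arm clear.

**Last checks:**
- **Seating height:** both parts came to a hard stop close to the expected full depth. The module stopped at tool height 33.3 mm (33.5 expected) and the cover at 55.2 mm (55.4 expected).
- **Forces:** the highest I read was about 18 N.
- **Final pictures:** the cover sits square between the cheeks with its stripe at the dock's stripe end. The red spare and the other things look unmoved. I could not see the skirt gaps directly at this image resolution.

**Disagreements:**
- The two cameras differed by 1.5–2 mm on the dock's centre.
- The module's position along the gripper, measured from its rim and from its stripe, differed by about 2 mm. I used a middle value, then let the light contact force guide the module in.
- The cover's angle read −18° from the top camera and −19° from the scene camera, against −20° for the dock. I put this down to coarse pixels, because the gripper's own angle at release was −19.9°.

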